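# Unstopper the weighing bottles and keep the stoppers in order

## Task

The four weighing bottles are about to go into the drying oven open; each was weighed with its own stopper, and as they all look alike only the order tells them apart. Take the stoppers off and put them into the empty stopper rack in the same order from left to right as the bottles stand in their rack, each seated flat in its hole, set down and not dropped. Leave the bottles standing in their rack, and do not disturb the flask, the timer and the capped bottle behind.

Things in the scene. Friction and masses are not known exactly. Their poses are not given: they have to be found in the camera images.
- bottle_rack: Bright steel rack 74 x 282 x 34 mm (x, y, z), fixed: a floor plate, top 12 mm above the worktop, and an upper plate with four 52 mm holes in which the bottles stand. Origin: centre of its underside, on the worktop. Places at x = 0 and y = +90, +30, -30, -90 mm in its own frame; +y is the left end seen from the robot (yaw at most 0.3 rad either way).
- stopper_rack: Bright steel rack 74 x 282 x 36 mm, fixed, empty, left or right of the bottle rack: a plate, top 36 mm above the worktop, with four 34 mm through holes; the plug hangs in the hole, the flange rests on the plate. Origin: centre of its underside. Holes at x = 0 and y = +90, +30, -30, -90 mm in its own frame; +y is the left end seen from the robot (yaw at most 0.3 rad).
- bottle_1: Clear-glass wide-mouth bottle, one of four alike: body 48 mm diameter, 52 mm tall, neck 39 mm outside, 34 mm inside, 90 g. It stands loosely in a place of the bottle rack, its stopper in its neck. Origin: centre of its underside, z up. Which number stands in which place changes at every start.
- bottle_2: Clear-glass wide-mouth bottle, one of four alike: body 48 mm diameter, 52 mm tall, neck 39 mm outside, 34 mm inside, 90 g. It stands loosely in a place of the bottle rack, its stopper in its neck. Origin: centre of its underside, z up. Which number stands in which place changes at every start.
- bottle_3: Clear-glass wide-mouth bottle, one of four alike: body 48 mm diameter, 52 mm tall, neck 39 mm outside, 34 mm inside, 90 g. It stands loosely in a place of the bottle rack, its stopper in its neck. Origin: centre of its underside, z up. Which number stands in which place changes at every start.
- bottle_4: Clear-glass wide-mouth bottle, one of four alike: body 48 mm diameter, 52 mm tall, neck 39 mm outside, 34 mm inside, 90 g. It stands loosely in a place of the bottle rack, its stopper in its neck. Origin: centre of its underside, z up. Which number stands in which place changes at every start.
- stopper_1: White stopper of bottle_1, four alike, 30-55 g. Origin: centre of the flange underside, z up. Flange 43 mm diameter, 4.5 mm thick; ribbed knob above it 15 mm diameter, top 25 mm above origin (take it here); tapered plug below, 27 to 17 mm diameter, 14 mm long. Starts in bottle_1, flange on the rim (origin 64 mm above the worktop); loose fit, lifts straight out.
- stopper_2: White stopper of bottle_2, four alike, 30-55 g. Origin: centre of the flange underside, z up. Flange 43 mm diameter, 4.5 mm thick; ribbed knob above it 15 mm diameter, top 25 mm above origin (take it here); tapered plug below, 27 to 17 mm diameter, 14 mm long. Starts in bottle_2, flange on the rim (origin 64 mm above the worktop); loose fit, lifts straight out.
- stopper_3: White stopper of bottle_3, four alike, 30-55 g. Origin: centre of the flange underside, z up. Flange 43 mm diameter, 4.5 mm thick; ribbed knob above it 15 mm diameter, top 25 mm above origin (take it here); tapered plug below, 27 to 17 mm diameter, 14 mm long. Starts in bottle_3, flange on the rim (origin 64 mm above the worktop); loose fit, lifts straight out.
- stopper_4: White stopper of bottle_4, four alike, 30-55 g. Origin: centre of the flange underside, z up. Flange 43 mm diameter, 4.5 mm thick; ribbed knob above it 15 mm diameter, top 25 mm above origin (take it here); tapered plug below, 27 to 17 mm diameter, 14 mm long. Starts in bottle_4, flange on the rim (origin 64 mm above the worktop); loose fit, lifts straight out.
- erlenmeyer: Small conical glass flask, 63 mm diameter, 102 mm tall, standing behind the racks; origin: centre of its underside. A bystander, loose, not to be disturbed.
- timer: White bench timer, 64 x 58 x 19 mm, lying behind the racks; origin: centre of its underside. A bystander, loose, not to be disturbed.
- reagent_bottle: Clear glass bottle with a blue screw cap, 66 mm diameter, 126 mm tall, standing behind the racks; origin: centre of its underside. A bystander, loose, not to be disturbed.
There are look-alikes about, which are no part of the job. Leave any blue, orange or red look-alike of the stopper_4 alone.

How it is judged (in metres and radians):
At the end, for the whole second after the job is handed in: Each stopper, counted from the left, sits in the hole that matches its bottle's place: within 7 mm of the centre along each rack axis, 3 mm in height, 0.12 rad of upright, at rest, released. Each bottle still stands in its place in the bottle rack (12 mm sideways, 4 mm in height, 0.12 rad) (((y of bottle_1 in the frame of bottle_rack between 0.078 and 0.102 m and y of stopper_1 in the frame of stopper_rack between 0.083 and 0.097 m) or (y of bottle_1 in the frame of bottle_rack between 0.018 and 0.042 m and y of stopper_1 in the frame of stopper_rack between 0.023 and 0.037 m) or (y of bottle_1 in the frame of bottle_rack between -0.042 and -0.018 m and y of stopper_1 in the frame of stopper_rack between -0.037 and -0.023 m) or (y of bottle_1 in the frame of bottle_rack between -0.102 and -0.078 m and y of stopper_1 in the frame of stopper_rack between -0.097 and -0.083 m)) and x of stopper_1 in the frame of stopper_rack between -0.007 and 0.007 m and z of stopper_1 in the frame of stopper_rack between 0.033 and 0.039 m and angle between each of stopper_1, bottle_1, stopper_2, bottle_2, stopper_3, bottle_3, stopper_4, bottle_4's own z axis and vertical below 0.12 rad and linear speed of each of stopper_1, stopper_2, stopper_3, stopper_4 below 0.02 m/s and contact force between the fingers and stopper_1 below 0.05 N and x of bottle_1 in the frame of bottle_rack between -0.012 and 0.012 m and z of bottle_1 in the frame of bottle_rack between 0.008 and 0.016 m and ((y of bottle_2 in the frame of bottle_rack between 0.078 and 0.102 m and y of stopper_2 in the frame of stopper_rack between 0.083 and 0.097 m) or (y of bottle_2 in the frame of bottle_rack between 0.018 and 0.042 m and y of stopper_2 in the frame of stopper_rack between 0.023 and 0.037 m) or (y of bottle_2 in the frame of bottle_rack between -0.042 and -0.018 m and y of stopper_2 in the frame of stopper_rack between -0.037 and -0.023 m) or (y of bottle_2 in the frame of bottle_rack between -0.102 and -0.078 m and y of stopper_2 in the frame of stopper_rack between -0.097 and -0.083 m)) and x of stopper_2 in the frame of stopper_rack between -0.007 and 0.007 m and z of stopper_2 in the frame of stopper_rack between 0.033 and 0.039 m and contact force between the fingers and stopper_2 below 0.05 N and x of bottle_2 in the frame of bottle_rack between -0.012 and 0.012 m and z of bottle_2 in the frame of bottle_rack between 0.008 and 0.016 m and ((y of bottle_3 in the frame of bottle_rack between 0.078 and 0.102 m and y of stopper_3 in the frame of stopper_rack between 0.083 and 0.097 m) or (y of bottle_3 in the frame of bottle_rack between 0.018 and 0.042 m and y of stopper_3 in the frame of stopper_rack between 0.023 and 0.037 m) or (y of bottle_3 in the frame of bottle_rack between -0.042 and -0.018 m and y of stopper_3 in the frame of stopper_rack between -0.037 and -0.023 m) or (y of bottle_3 in the frame of bottle_rack between -0.102 and -0.078 m and y of stopper_3 in the frame of stopper_rack between -0.097 and -0.083 m)) and x of stopper_3 in the frame of stopper_rack between -0.007 and 0.007 m and z of stopper_3 in the frame of stopper_rack between 0.033 and 0.039 m and contact force between the fingers and stopper_3 below 0.05 N and x of bottle_3 in the frame of bottle_rack between -0.012 and 0.012 m and z of bottle_3 in the frame of bottle_rack between 0.008 and 0.016 m and ((y of bottle_4 in the frame of bottle_rack between 0.078 and 0.102 m and y of stopper_4 in the frame of stopper_rack between 0.083 and 0.097 m) or (y of bottle_4 in the frame of bottle_rack between 0.018 and 0.042 m and y of stopper_4 in the frame of stopper_rack between 0.023 and 0.037 m) or (y of bottle_4 in the frame of bottle_rack between -0.042 and -0.018 m and y of stopper_4 in the frame of stopper_rack between -0.037 and -0.023 m) or (y of bottle_4 in the frame of bottle_rack between -0.102 and -0.078 m and y of stopper_4 in the frame of stopper_rack between -0.097 and -0.083 m)) and x of stopper_4 in the frame of stopper_rack between -0.007 and 0.007 m and z of stopper_4 in the frame of stopper_rack between 0.033 and 0.039 m and contact force between the fingers and stopper_4 below 0.05 N and x of bottle_4 in the frame of bottle_rack between -0.012 and 0.012 m and z of bottle_4 in the frame of bottle_rack between 0.008 and 0.016 m); the robot touches nothing.
It fails at once if a stopper is let fall: unheld and falling faster than 0.6 m/s (a drop of about 2 cm) ((linear speed of stopper_1 above 0.6 m/s and contact force between the fingers and stopper_1 below 0.05 N) or (linear speed of stopper_2 above 0.6 m/s and contact force between the fingers and stopper_2 below 0.05 N) or (linear speed of stopper_3 above 0.6 m/s and contact force between the fingers and stopper_3 below 0.05 N) or (linear speed of stopper_4 above 0.6 m/s and contact force between the fingers and stopper_4 below 0.05 N)).
It fails at once if a bottle is pulled up or knocked: lifted over 15 mm, shifted over 20 mm or tipped over 0.4 rad ((distance of bottle_1 from where it was at the start of the episode above 0.02 m or angle between bottle_1's own z axis and vertical above 0.4 rad or z of bottle_1 in the frame of bottle_rack above 0.027 m) or (distance of bottle_2 from where it was at the start of the episode above 0.02 m or angle between bottle_2's own z axis and vertical above 0.4 rad or z of bottle_2 in the frame of bottle_rack above 0.027 m) or (distance of bottle_3 from where it was at the start of the episode above 0.02 m or angle between bottle_3's own z axis and vertical above 0.4 rad or z of bottle_3 in the frame of bottle_rack above 0.027 m) or (distance of bottle_4 from where it was at the start of the episode above 0.02 m or angle between bottle_4's own z axis and vertical above 0.4 rad or z of bottle_4 in the frame of bottle_rack above 0.027 m)).
It fails at once if the flask, the timer or the capped bottle is shifted by more than 20 mm (distance of any of erlenmeyer, timer, reagent_bottle from where it was at the start of the episode above 0.02 m).
It also fails if it takes over 90 s, if anything falls off the work surface, if the arm or the gripper's body presses on something with over 40 N, if the wrist force passes 120 N, or if a joint passes its speed limit or range.

## Robot

A 6-joint arm with a two-finger parallel gripper is mounted at the origin on a cart in front of the work surface, level with it; the furniture and walls round the work are solid. World frame = base frame: x ahead of the robot, y to its left, z up, the work surface at z = 0. Lengths are in m, angles in degrees, forces in N, time in s.
With the tool pointing down it reaches from about 0.325 to 0.9 m from the base axis. Payload 3.5 kg.
Tool frame: the origin (TCP) lies on the mounting face of the last link; the fingertips stand 173 mm ahead of it and the grasp point (between the pads) lies 155 mm ahead of it; z points along the fingers, y is the line along which they close (so a half turn about z gives the same grasp; the last joint's range is limited). The gripper opens to 85 mm and grips with 20 to 120 N. Pads are 22 mm wide; open, the fingers measure 114 mm over their backs; the gripper's body (76 mm by 85 mm) begins 54 mm behind the grasp point. The pads swing forward as they close: fully open they stand 13 mm farther back than shut.
Start: joints at [63.518, 15.837, -1.513, 72.651, 0, 84.076], TCP at [0.219, 0.585, 0.405] pointing down, gripper open.
Joint ranges: [-178.77, 178.77], [-48.84, 107.48], [-61.69, 71.31], [-111.58, 123.2], [-90, 87.43], [-180, 180]. Speed limits (degrees/s): [147.25, 147.25, 180, 180, 180, 180].

## Interface

Orientations are given as a 3x3 rotation matrix whose columns are the frame's x, y, z axes.
In Python, from bench import env gives the robot as it stands.
- The arm moves only by the tool step_arm, never from a script. Its argument "targets" is a list of rows, each a list of 6 numbers: the shift along the world's x, y, z in m, then the turn, a rotation vector about the world's x, y, z in rad. In form: [[tx, ty, tz, wx, wy, wz], ...]. A call has 1 to 5 rows; each row shifts and turns the commanded pose from where the row before left it; what a row does not reach is not made up. A row lasts 1/10 s, in which the tool goes at most 50 mm and 8.59 degrees, less where a joint would pass 70% of its speed; a pose out of reach is approached as far as the arm can. A call is refused whole if a number of a shift passes 0.05 or a number of a turn 0.15, either way. A call with a gripper value outside its range is refused whole. "fingers" is the finger opening in m, from 0 to 0.0854, set as the call begins (left out, the last holds). The fingers move at their own pace and stop on an object; "newtons" is the grip in N (left out, the last holds). Time passes only in rows, so rows that do not move let the fingers close. It gives the time, the measured TCP pose, the force, the opening and the grip force at its end, in the units of the state.
- env.get_obs(): the state, without advancing time (a new reading comes with each control period).
- env.get_image(name): name is "side" or "top"; returns a dict with "color" (384x512x3 uint8, blue, green, red), "range_z" (384x512 float32, m along the optical axis (not along the pixel's ray), 0 where there is no reading), "vfov" (degrees; the focal length in pixels is half the picture's height over the tangent of half this angle, whatever the lens; pixels are square), "cx", "cy" (the principal point, pixels), "camera_from_world" (4x4, takes a point from world to camera coordinates). Camera axes: x right, y up, looking along -z (the intrinsics and any distortion apply to the point x, -y, -z); pixel columns grow to the right and rows downward; lengths in m; the calibration is good to about 2 mm. A picture is of the moment at which its call begins.
- env.job_done(): hands the job in; it is judged then, once.
The state is a dict: "time": time; "joint_pos": joint angles; "qvel": joint speeds; "effort": joint torques, N m; "ee_pos": TCP position; "eef_rot": TCP orientation; "wrist_force": force on the tool from outside, world axes, zero at the start; "moment": the same for the moment, N m; "finger_gap": finger opening in m; "grasp_force": force on a finger pad.
Only numpy, scipy, OpenCV 4.12 (cv2) and the standard library are available. Lean on these libraries where they do the work, as an engineer would, in place of code of your own. Each camera call takes 0.05 s, during which the arm holds its last target. There are 200 camera calls.

## Working session

There is one attempt and no reset: what is moved stays moved. The work goes in short steps, Python scripts to look and compute and a tool call to move; the robot and the scene stay as the last step left them, time stands still between calls to the robot, and variables do not carry over. Pictures are saved under pics/ and viewed, at most 14 in all, crops included, and the job is handed in when it is done.

Besides the shell and the picture viewer there is one more tool, called after "Request:" as name(argument=value, ...) on one line, values as JSON. step_arm: Moves the arm, as the interface text tells. Its arguments: {"type":"object","properties":{"targets":{"type":"array","items":{"type":"array","items":{"type":"number"}}},"fingers":{"type":"number"},"newtons":{"type":"number"}},"required":["targets"]}

```bash
mkdir -p pics; python3 - <<'E'
from bench import env
import cv2,numpy as np
for n in("top","side"):
    d=env.get_image(n); cv2.imwrite(f"pics/{n}0.png",d["color"]); np.savez(f"{n}0.npz",**d)
    print(n,{k:v for k,v in d.items() if k not in("color","range_z")})
o=env.get_obs(); print(o)
E
```

```text
top {'vfov': 56.83384635751345, 'cx': 254.07075380071487, 'cy': 191.30538253157798, 'camera_from_world': array([[-0.02795754, -0.9993025 , -0.02475655, -0.17028559],
       [ 0.98475409, -0.03178742,  0.17102322, -0.52967219],
       [-0.17169087, -0.01959773,  0.98495592, -1.19978017],
       [ 0.        ,  0.        ,  0.        ,  1.        ]])}
side {'vfov': 46.016213237451446, 'cx': 252.9689836355976, 'cy': 194.2207683447822, 'camera_from_world': array([[ 0.90984222, -0.41480401,  0.01117028, -0.5430763 ],
       [ 0.27290062,  0.61843238,  0.73693056, -0.05220493],
       [-0.31258981, -0.66744216,  0.67587616, -1.2416197 ],
       [ 0.        ,  0.        ,  0.        ,  1.        ]])}
{'time': 0.1, 'joint_pos': array([ 6.35193529e+01,  1.58748790e+01, -1.58907265e+00,  7.26528147e+01,
        2.26779801e-04,  8.40775467e+01]), 'qvel': array([-0.01711418, -0.11571568,  0.14318943, -0.07973912, -0.01084877,
       -0.01882467]), 'effort': array([ 1.58070948e-04, -4.46708393e+01,  2.96128231e+01,  8.45853385e-03,
       -1.20956061e-04,  2.28651572e-06]), 'ee_pos': array([0.21930165, 0.58487713, 0.40366807]), 'eef_rot': array([[-9.36315910e-01,  3.51157634e-01, -9.12257894e-04],
       [ 3.51158754e-01,  9.36314161e-01, -1.82237837e-03],
       [ 2.14217907e-04, -2.02666921e-03, -9.99997923e-01]]), 'wrist_force': array([-0.31928949,  0.00420419, -0.02949306]), 'moment': array([-0.02170627, -0.027243  ,  0.06406016]), 'grasp_force': 0.0, 'finger_gap': 0.08574283861912056}
```

View pics/top0.png

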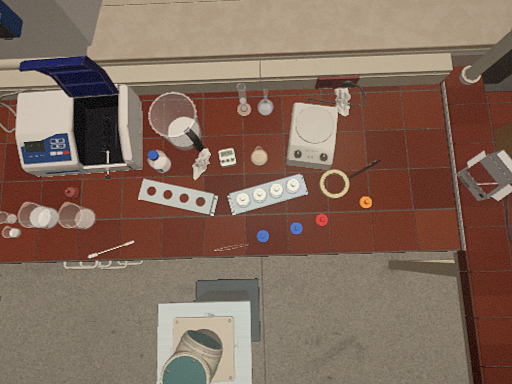

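View pics/side0.png

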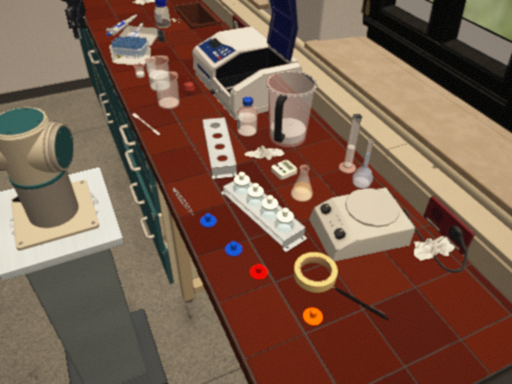

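The top view shows four white stoppers on the bottle rack at about (243,199), (260,195), (276,190) and (293,185), and empty rack holes at (151,190) to (200,202). Blue look-alikes are at (263,236) and (296,228), red at (322,220) and orange at (366,202). The round flask top at (259,156) and the timer at (227,157) are bystanders. The side view shows the same layout.

```bash
cat > h.py <<'E'
import numpy as np,cv2
def ray(d,uv,z):
    M=d["camera_from_world"];f=192/np.tan(np.radians(float(d["vfov"]))/2)
    r=M[:3,:3].T@np.array([(uv[0]-d["cx"])/f,-(uv[1]-d["cy"])/f,-1]);c=-M[:3,:3].T@M[:3,3]
    return c+r*(z-c[2])/r[2]
def proj(d,p):
    M=d["camera_from_world"];f=192/np.tan(np.radians(float(d["vfov"]))/2)
    q=M[:3,:3]@p+M[:3,3];return np.array([d["cx"]-f*q[0]/q[2],d["cy"]+f*q[1]/q[2]])
def P3(d,u,v):
    f=192/np.tan(np.radians(float(d["vfov"]))/2);z=d["range_z"][v,u]
    M=d["camera_from_world"];return M[:3,:3].T@(np.array([(u-d["cx"])/f*z,-(v-d["cy"])/f*z,-z])-M[:3,3])
E
python3 - <<'E'
from h import *
t=np.load("top0.npz");s=np.load("side0.npz")
c=cv2.resize(t["color"][165:225,130:320],None,fx=4,fy=4,interpolation=cv2.INTER_CUBIC);
c2=cv2.resize(s["color"][110:250,195:310],None,fx=4,fy=4,interpolation=cv2.INTER_CUBIC)
cv2.imwrite("pics/topc.png",c);cv2.imwrite("pics/sidec.png",c2)
for u,v in((243,199),(260,195),(276,190),(293,185),(159,192),(191,200),(235,205)):print((u,v),P3(t,u,v).round(4))
# holes: dark within rack crop
for n,d,(y0,y1,x0,x1) in(("top",t,(175,220,136,220)),("side",s,(115,182,198,240))):
    g=cv2.resize(d["color"][y0:y1,x0:x1],None,fx=8,fy=8,interpolation=cv2.INTER_CUBIC)
    b=g[:,:,0]; m=(b>105).astype(np.uint8)
    cs,h=cv2.findContours(m,cv2.RETR_CCOMP,cv2.CHAIN_APPROX_NONE)
    for q,hh in zip(cs,h[0]):
        a=cv2.contourArea(q)
        if hh[3]>=0 and 1000<a<20000:
            (x,y),ax,an=cv2.fitEllipse(q);uv=((x+.5)/8-.5+x0,(y+.5)/8-.5+y0);print(n,"hole",np.round(uv,2),np.round(np.array(ax)/8,1),ray(d,uv,.036).round(4))
E
```

```text
(243, 199) [ 0.4918 -0.1489  0.0859]
(260, 195) [ 0.5033 -0.2067  0.088 ]
(276, 190) [ 0.5184 -0.2611  0.0896]
(293, 185) [ 0.5335 -0.3189  0.0902]
(159, 192) [0.5335 0.1505 0.0387]
(191, 200) [0.5022 0.0379 0.0327]
(235, 205) [ 0.4788 -0.1179  0.0381]
top hole [199.99 201.24] [8.9 9.4] [0.4963 0.0054 0.036 ]
top hole [183.61 197.68] [8.8 9.3] [0.5108 0.0634 0.036 ]
top hole [167.33 194.1 ] [8.7 9.3] [0.5255 0.1214 0.036 ]
top hole [151.07 190.62] [8.6 9.2] [0.5399 0.1797 0.036 ]
side hole [221.84 157.83] [ 5.8 10. ] [0.4936 0.0024 0.036 ]
side hole [219.31 146.23] [5.2 9.6] [0.5081 0.0604 0.036 ]
side hole [216.98 135.35] [4.9 9.2] [0.5226 0.1182 0.036 ]
```

View pics/topc.png

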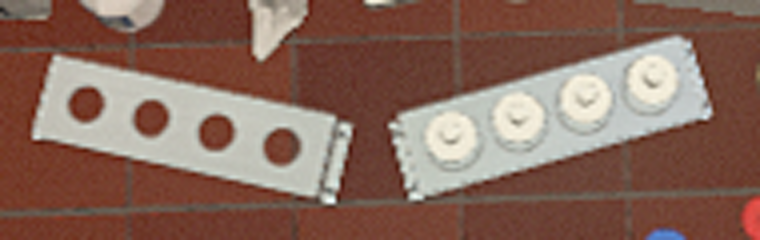

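View pics/sidec.png

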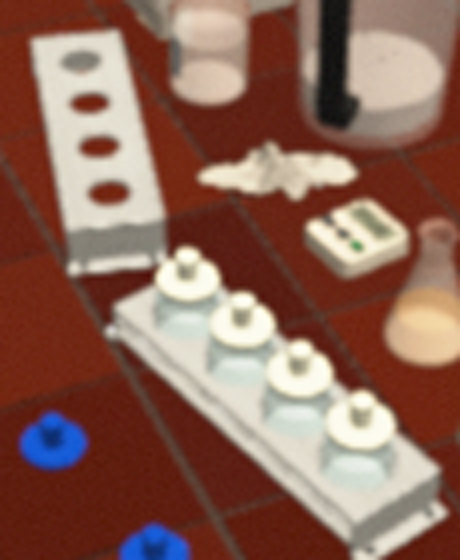

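The crops show four white stoppers (top about (243,199), (260,195), (276,190), (293,185)) on clear bottles and four empty holes. The coloured look-alikes lie outside the racks. The holes have a 60 mm pitch, as specified. Next I measure the stoppers.

```bash
python3 - <<'E'
from h import *
t=np.load("top0.npz");s=np.load("side0.npz")
for d in(t,s):
    M=d["camera_from_world"];print("cam",(-M[:3,:3].T@M[:3,3]).round(3))
for n,d,(y0,y1,x0,x1) in(("top",t,(172,212,228,310)),("side",s,(170,232,228,298))):
    g=cv2.resize(d["color"][y0:y1,x0:x1],None,fx=8,fy=8,interpolation=cv2.INTER_CUBIC).astype(int)
    m=((g[:,:,2]-g[:,:,0]>10)&(g[:,:,1]>175)).astype(np.uint8)
    cv2.imwrite(f"pics/m_{n}.png",m*255)
    cs,_=cv2.findContours(m,cv2.RETR_EXTERNAL,cv2.CHAIN_APPROX_NONE)
    for q in cs:
        if cv2.contourArea(q)>2500:
            bx=cv2.boundingRect(q)
            (x,y),ax,an=cv2.fitEllipse(cv2.convexHull(q));uv=((x+.5)/8-.5+x0,(y+.5)/8-.5+y0);print(n,np.round(uv,2),np.round(np.array(ax)/8,1),ray(d,uv,.0685).round(4),'bbox',np.array(bx)/8+[x0,y0,0,0])
# knob tops from range: points with z>.083
for n,d in(("top",t),("side",s)):
    f=192/np.tan(np.radians(float(d["vfov"]))/2);v,u=np.mgrid[:384,:512];z=d["range_z"];M=d["camera_from_world"]
    W=(np.stack([(u-d["cx"])/f*z,-(v-d["cy"])/f*z,-z],-1)-M[:3,3])@M[:3,:3]
    m=((W[...,2]>.082)&(W[...,2]<.096)&(W[...,0]>.45)&(W[...,0]<.57)&(W[...,1]<-.12)&(W[...,1]>-.36)).astype(np.uint8)
    k,l,st,ce=cv2.connectedComponentsWithStats(m)
    for i in range(1,k):
        if st[i,4]>3: print(n,"knob",st[i,4],ce[i].round(2),ray(d,ce[i],.088).round(4),W[l==i].mean(0).round(4))
E
```

```text
cam [ 0.311 -0.211  1.268]
cam [ 0.12  -1.022  0.884]
top [242.26 198.55] [12.7 13.5] [ 0.4961 -0.1455  0.0685] bbox [235.875 192.625  13.5    13.   ]
top [259.09 193.83] [12.5 13.3] [ 0.5106 -0.2036  0.0685] bbox [252.875 188.     13.25   12.875]
top [275.87 189.15] [12.6 13.1] [ 0.525  -0.2616  0.0685] bbox [269.875 183.375  13.125  12.625]
top [292.61 184.47] [12.3 13.2] [ 0.5395 -0.3196  0.0685] bbox [286.5   179.     13.375  12.125]
side [261.16 205.2 ] [37.2 93. ] [ 0.4992 -0.2637  0.0685] bbox [228. 172.  70.  60.]
side [283.53 161.82] [24.  30.8] [ 0.6359 -0.1261  0.0685] bbox [274.75  170.     21.375   6.625]
top knob 16 [293.5 183.5] [ 0.539 -0.321  0.088] [ 0.5388 -0.3209  0.089 ]
top knob 15 [276.47 188.13] [ 0.525  -0.2629  0.088 ] [ 0.5251 -0.263   0.0876]
top knob 17 [259.59 193.12] [ 0.5098 -0.2055  0.088 ] [ 0.5097 -0.2055  0.0882]
top knob 17 [242.41 197.88] [ 0.4953 -0.1471  0.088 ] [ 0.4954 -0.1471  0.0879]
side knob 22 [241.05 174.55] [ 0.4914 -0.1504  0.088 ] [ 0.4924 -0.1482  0.0861]
side knob 24 [254.54 185.88] [ 0.5057 -0.2077  0.088 ] [ 0.5065 -0.2061  0.0864]
side knob 24 [269.08 197.75] [ 0.5208 -0.265   0.088 ] [ 0.5214 -0.2637  0.0867]
side knob 26 [284.54 210.5 ] [ 0.5357 -0.3228  0.088 ] [ 0.5363 -0.3218  0.0868]
```

Request:
step_arm(targets=[[0.014, -0.036, 0, 0, 0, -0.06], [0.014, -0.036, 0, 0, 0, -0.06], [0.014, -0.036, 0, 0, 0, -0.06], [0.014, -0.036, 0, 0, 0, -0.06], [0.014, -0.036, 0, 0, 0, -0.06]], fingers=0.035, newtons=30)

```text
time: 0.6
ee_pos: [0.2896, 0.4036, 0.4042]
eef_rot: [[-0.789, 0.614, -0.0], [0.614, 0.789, -0.001], [-0.0, -0.001, -1.0]]
wrist_force: [1.0, 0.1, 0.3]
finger_gap: 0.0345
grasp_force: 0.0
```

Request:
step_arm(targets=[[0.014, -0.036, 0, 0, 0, -0.06], [0.014, -0.036, 0, 0, 0, -0.06], [0.014, -0.036, 0, 0, 0, -0.06], [0.014, -0.036, 0, 0, 0, -0.06], [0.014, -0.036, 0, 0, 0, -0.06]])

```text
time: 1.1
ee_pos: [0.3595, 0.2237, 0.4044]
eef_rot: [[-0.573, 0.82, -0.0], [0.82, 0.573, -0.0], [0.0, -0.0, -1.0]]
wrist_force: [0.8, -0.1, 0.9]
finger_gap: 0.0349
grasp_force: 0.0
```

Request:
step_arm(targets=[[0.014, -0.036, 0, 0, 0, -0.06], [0.014, -0.036, 0, 0, 0, -0.06], [0.014, -0.036, 0, 0, 0, -0.06], [0.014, -0.036, 0, 0, 0, -0.06], [0.014, -0.036, 0, 0, 0, -0.06]])

```text
time: 1.6
ee_pos: [0.4295, 0.0436, 0.4044]
eef_rot: [[-0.305, 0.953, -0.0], [0.953, 0.305, 0.0], [0.0, -0.0, -1.0]]
wrist_force: [1.0, 0.2, 0.0]
finger_gap: 0.0352
grasp_force: 0.0
```

Request:
step_arm(targets=[[0.014, -0.036, 0, 0, 0, -0.06], [0.014, -0.036, 0, 0, 0, -0.06], [0.014, -0.036, 0, 0, 0, -0.06], [0.014, -0.036, 0, 0, 0, -0.06], [0.0, 0, 0, 0, 0, 0]])

```text
time: 2.1
ee_pos: [0.4869, -0.1023, 0.4044]
eef_rot: [[-0.066, 0.998, 0.001], [0.998, 0.066, -0.002], [-0.002, 0.001, -1.0]]
wrist_force: [-0.4, 1.2, -0.4]
finger_gap: 0.0348
grasp_force: 0.0
```

Request:
step_arm(targets=[[0.008, -0.025, -0.025, 0, 0, 0], [0, -0.02, -0.03, 0, 0, 0], [0, 0, -0.03, 0, 0, 0], [0, 0, -0.03, 0, 0, 0], [0, 0, 0, 0, 0, 0]])

```text
time: 2.6
ee_pos: [0.4906, -0.1422, 0.2852]
eef_rot: [[-0.072, 0.997, -0.01], [0.997, 0.072, 0.004], [0.005, -0.009, -1.0]]
wrist_force: [-0.2, 0.3, 0.0]
finger_gap: 0.0353
grasp_force: 0.0
```

```bash
python3 - <<'E'
from bench import env
import cv2,numpy as np
a=[]
for n,(y0,y1,x0,x1) in(("top",(140,240,200,320)),("side",(110,230,200,320))):
    d=env.get_image(n); np.savez(n+"1.npz",**d);c=cv2.resize(d["color"][y0:y1,x0:x1],(400,400*(y1-y0)//(x1-x0)),interpolation=cv2.INTER_CUBIC);a.append(cv2.copyMakeBorder(c,0,400-c.shape[0],0,0,cv2.BORDER_CONSTANT))
cv2.imwrite("pics/a1.png",np.hstack(a))
E
```

```text
(no output)
```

View pics/a1.png

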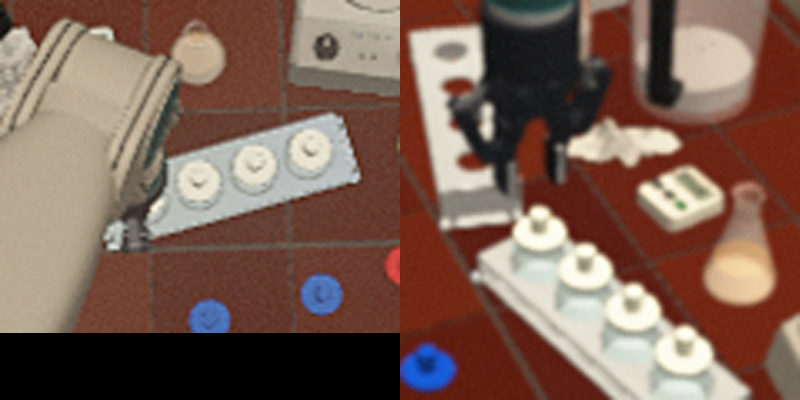

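The side view shows the gripper above the left stopper (knob at about pixel (241,173)), with its fingers straddling it in x. I'll let it settle and check.

Request:
step_arm(targets=[[0, 0, 0, 0, 0, 0], [0, 0, 0, 0, 0, 0]])

```text
time: 2.9
ee_pos: [0.4944, -0.1439, 0.2918]
eef_rot: [[-0.073, 0.997, 0.003], [0.997, 0.073, -0.001], [-0.002, 0.003, -1.0]]
wrist_force: [-0.4, -0.6, 1.2]
finger_gap: 0.0351
grasp_force: 0.0
```

```bash
python3 - <<'E'
from h import *
from bench import env
d=np.load("side1.npz");o=env.get_obs();p=o["ee_pos"]+o["eef_rot"][:,2]*.17;print(o["ee_pos"],p)
y=o["eef_rot"][:,1]
for q in(p+y*.022,p-y*.022):
    u=proj(d,q);print(u,(u-[200,110])*3.333+[400,0])
E
```

```text
[ 0.49441552 -0.14389526  0.29176057] [ 0.49500214 -0.14414117  0.12176176]
[248.45048216 160.83762754] [561.48545704 169.44181258]
[233.96549805 165.65612786] [513.20700501 185.50187414]
```

Request:
step_arm(targets=[[0.001, -0.003, -0.012, 0, 0, 0], [0, 0, -0.012, 0, 0, 0], [0, 0, -0.012, 0, 0, 0], [0, 0, -0.009, 0, 0, 0], [0, 0, 0, 0, 0, 0]])

```text
time: 3.4
ee_pos: [0.4933, -0.1463, 0.2424]
eef_rot: [[-0.072, 0.997, -0.004], [0.997, 0.072, 0.002], [0.002, -0.004, -1.0]]
wrist_force: [-0.0, 0.2, 1.0]
finger_gap: 0.0345
grasp_force: 0.0
```

Request:
step_arm(targets=[[0, 0, 0, 0, 0, 0], [0, 0, 0, 0, 0, 0]])

```text
time: 3.6
ee_pos: [0.4948, -0.1469, 0.245]
eef_rot: [[-0.072, 0.997, 0.001], [0.997, 0.072, -0.0], [-0.0, 0.001, -1.0]]
wrist_force: [1.4, 0.4, 0.8]
finger_gap: 0.0355
grasp_force: 0.0
```

```bash
cat > look.py <<'E'
from bench import env
import cv2,numpy as np,sys
y0,y1,x0,x1=map(int,sys.argv[2:6]);d=env.get_image("side");np.savez(sys.argv[1]+".npz",**d)
cv2.imwrite(f"pics/{sys.argv[1]}.png",cv2.resize(d["color"][y0:y1,x0:x1],None,fx=6,fy=6,interpolation=cv2.INTER_CUBIC))
E
python3 look.py a2 120 215 200 300
```

```text
(no output)
```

View pics/a2.png

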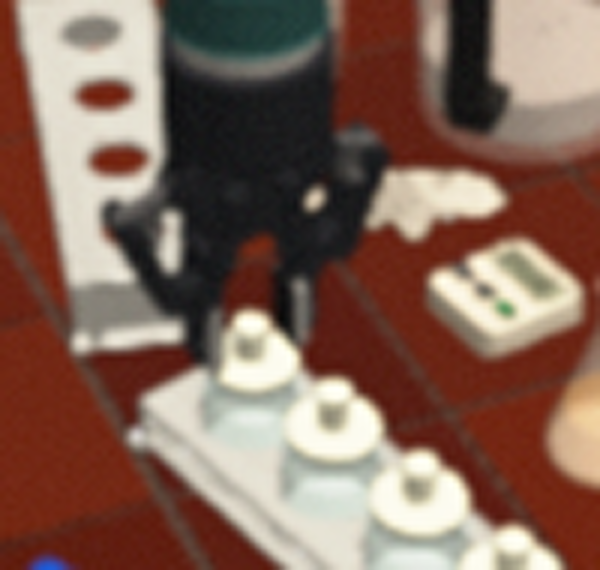

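The fingers straddle the left knob: knob at crop (251,335), fingers at x≈207 and 300. Closing.

Request:
step_arm(targets=[[0, 0, 0, 0, 0, 0], [0, 0, 0, 0, 0, 0], [0, 0, 0, 0, 0, 0], [0, 0, 0, 0, 0, 0], [0, 0, 0, 0, 0, 0]], fingers=0.005, newtons=30)

```text
time: 4.15
ee_pos: [0.4948, -0.1469, 0.2452]
eef_rot: [[-0.072, 0.997, 0.001], [0.997, 0.072, -0.0], [-0.0, 0.001, -1.0]]
wrist_force: [-0.2, 0.3, 2.3]
finger_gap: 0.0138
grasp_force: 29.4
```

Request:
step_arm(targets=[[0, 0, 0.005, 0, 0, 0], [0, 0, 0.01, 0, 0, 0], [0, 0, 0.01, 0, 0, 0], [0, 0, 0.01, 0, 0, 0], [0, 0, 0.01, 0, 0, 0]])

```text
time: 4.65
ee_pos: [0.4946, -0.1469, 0.2909]
eef_rot: [[-0.072, 0.997, 0.001], [0.997, 0.072, -0.0], [-0.0, 0.001, -1.0]]
wrist_force: [-0.4, -0.5, 0.2]
finger_gap: 0.0139
grasp_force: 29.3
```

```bash
python3 look.py a3 120 215 200 300
```

```text
(no output)
```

View pics/a3.png

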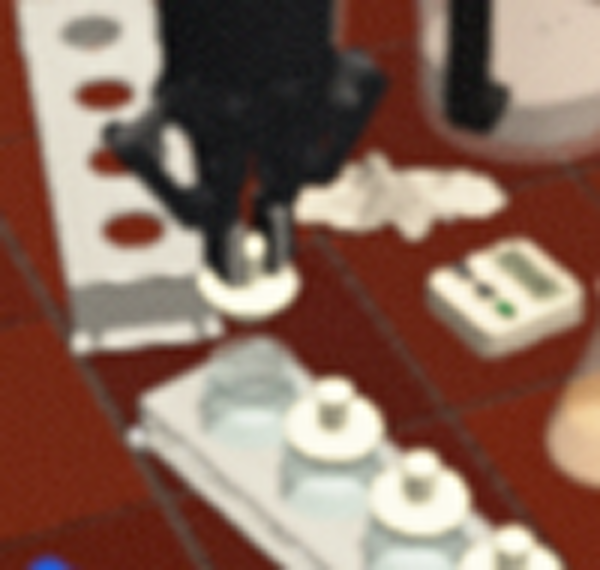

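```bash
cat > off.py <<'E'
from h import *
from bench import env
import sys
# held stopper: flange bbox -> side bottom/left/right edges; offset from TCP
d=dict(np.load(sys.argv[1]+".npz"));o=env.get_obs();e=o["ee_pos"]
c=proj(d,e+[0,0,-.181]);y0,x0=int(c[1])-18,int(c[0])-20
g=cv2.resize(d["color"][y0:y0+36,x0:x0+40],None,fx=8,fy=8,interpolation=cv2.INTER_CUBIC).astype(int)
m=((g[:,:,1]>165)&(g[:,:,2]-g[:,:,0]>10)).astype(np.uint8)
cs,_=cv2.findContours(m,cv2.RETR_EXTERNAL,cv2.CHAIN_APPROX_NONE);q=max(cs,key=cv2.contourArea).reshape(-1,2)
def px(a,b):return((a+.5)/8-.5+x0,(b+.5)/8-.5+y0)
l,r,b=q[:,0].min(),q[:,0].max(),q[:,1].max()
p=[proj(d,e+[.0215*np.cos(t),.0215*np.sin(t),z]) for z in(-.181,-.1765) for t in np.linspace(0,6.28,90)];p=np.array(p)
print("meas l,r,bottom",px(l,b),px(r,b),"pred",p[:,0].min().round(2),p[:,0].max().round(2),p[:,1].max().round(2),e,o["grasp_force"])
E
python3 off.py a3
```

```text
meas l,r,bottom (np.float64(220.5625), np.float64(172.1875)) (np.float64(248.9375), np.float64(172.1875)) pred 233.85 249.79 171.86 [ 0.49531864 -0.14716543  0.29261662] 29.294233918190002
```

The stopper is held upright and the bottle stayed in place. Carrying it to the leftmost hole.

Request:
step_arm(targets=[[0, 0, 0.017, 0, 0, 0], [0.005, 0.03, 0, 0, 0, 0], [0.005, 0.04, 0, 0, 0, 0], [0.005, 0.04, 0, 0, 0, 0], [0.005, 0.04, 0, 0, 0, 0]])

```text
time: 5.2
ee_pos: [0.5145, 0.0045, 0.3072]
eef_rot: [[-0.071, 0.997, 0.001], [0.997, 0.071, -0.0], [-0.0, 0.001, -1.0]]
wrist_force: [0.7, -0.3, -0.5]
finger_gap: 0.0134
grasp_force: 29.3
```

Request:
step_arm(targets=[[0.005, 0.04, 0, 0, 0, 0], [0.005, 0.04, 0, 0, 0, 0], [0.005, 0.04, 0, 0, 0, 0], [0.005, 0.035, 0, 0, 0, 0], [0.004, 0.02, 0, 0, 0, 0]])

```text
time: 5.7
ee_pos: [0.5385, 0.1807, 0.3071]
eef_rot: [[-0.074, 0.997, 0.001], [0.997, 0.074, 0.001], [0.001, 0.001, -1.0]]
wrist_force: [-0.4, -0.8, -0.8]
finger_gap: 0.0138
grasp_force: 29.3
```

Request:
step_arm(targets=[[0, 0, 0, 0, 0, 0], [0, 0, 0, 0, 0, 0], [0, 0, 0, 0, 0, 0]])

```text
time: 6.0
ee_pos: [0.5382, 0.1774, 0.3067]
eef_rot: [[-0.071, 0.997, -0.001], [0.997, 0.071, -0.001], [-0.0, -0.001, -1.0]]
wrist_force: [0.3, -1.2, -1.1]
finger_gap: 0.0136
grasp_force: 29.3
```

Request:
step_arm(targets=[[0.001, 0.001, -0.02, 0, 0, 0], [0, 0, -0.02, 0, 0, 0], [0, 0, -0.015, 0, 0, 0], [0, 0, -0.012, 0, 0, 0], [0, 0, -0.005, 0, 0, 0]])

```text
time: 6.5
ee_pos: [0.5389, 0.1782, 0.2334]
eef_rot: [[-0.071, 0.998, -0.002], [0.998, 0.071, -0.001], [-0.0, -0.002, -1.0]]
wrist_force: [0.6, 0.2, -0.8]
finger_gap: 0.0131
grasp_force: 29.3
```

Request:
step_arm(targets=[[0, 0, -0.005, 0, 0, 0], [0, 0, -0.004, 0, 0, 0], [0, 0, -0.003, 0, 0, 0], [0, 0, 0, 0, 0, 0], [0, 0, 0, 0, 0, 0]])

```text
time: 7.0
ee_pos: [0.5396, 0.1793, 0.223]
eef_rot: [[-0.072, 0.997, 0.001], [0.997, 0.072, 0.0], [0.0, 0.001, -1.0]]
wrist_force: [0.9, 0.6, 0.5]
finger_gap: 0.0137
grasp_force: 29.3
```

```bash
python3 look.py a4 90 185 180 280
```

```text
(no output)
```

View pics/a4.png

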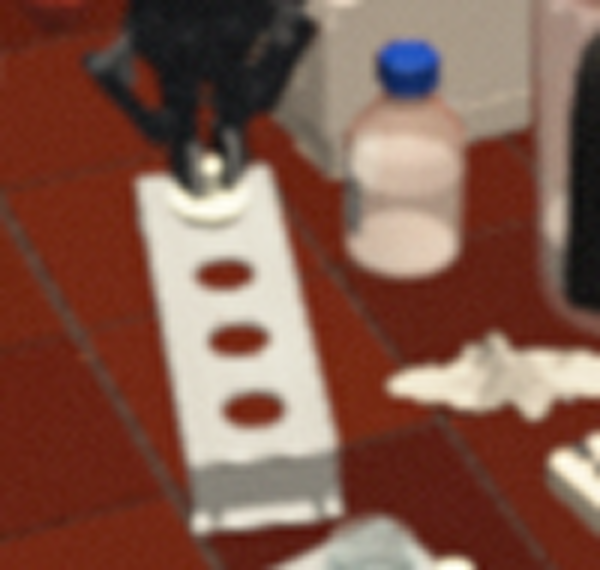

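The stopper is over the far hole at crop (208,195), in line with the other three holes. Lowering it to contact.

Request:
step_arm(targets=[[0, 0, -0.002, 0, 0, 0], [0, 0, -0.002, 0, 0, 0], [0, 0, -0.001, 0, 0, 0], [0, 0, 0, 0, 0, 0], [0, 0, 0, 0, 0, 0]])

```text
time: 7.55
ee_pos: [0.5394, 0.1792, 0.2176]
eef_rot: [[-0.072, 0.997, -0.0], [0.997, 0.072, -0.0], [-0.0, -0.0, -1.0]]
wrist_force: [-0.1, 1.1, -0.6]
finger_gap: 0.0134
grasp_force: 29.3
```

Request:
step_arm(targets=[[0, 0, -0.001, 0, 0, 0], [0, 0, 0, 0, 0, 0]])

```text
time: 7.75
ee_pos: [0.5396, 0.1792, 0.2172]
eef_rot: [[-0.072, 0.997, 0.0], [0.997, 0.072, 0.0], [0.0, 0.0, -1.0]]
wrist_force: [-0.6, 0.4, 3.4]
finger_gap: 0.0135
grasp_force: 29.7
```

Request:
step_arm(targets=[[0, 0, 0, 0, 0, 0], [0, 0, 0, 0, 0, 0], [0, 0, 0, 0, 0, 0], [0, 0, 0, 0, 0, 0]], fingers=0.035)

```text
time: 8.15
ee_pos: [0.5394, 0.1792, 0.2166]
eef_rot: [[-0.072, 0.997, -0.0], [0.997, 0.072, -0.0], [-0.0, -0.0, -1.0]]
wrist_force: [0.3, -0.2, -0.0]
finger_gap: 0.0348
grasp_force: 0.0
```

Request:
step_arm(targets=[[0, 0, 0.01, 0, 0, 0], [0, 0, 0.02, 0, 0, 0], [0, 0, 0.03, 0, 0, 0], [0, 0, 0.025, 0, 0, 0], [0, 0, 0, 0, 0, 0]])

```text
time: 8.65
ee_pos: [0.5415, 0.1797, 0.3067]
eef_rot: [[-0.072, 0.997, 0.009], [0.997, 0.072, 0.002], [0.001, 0.009, -1.0]]
wrist_force: [0.8, 0.8, 0.1]
finger_gap: 0.0345
grasp_force: 0.0
```

Request:
step_arm(targets=[[-0.003, -0.02, 0, 0, 0, 0], [-0.003, -0.04, 0, 0, 0, 0], [-0.003, -0.04, 0, 0, 0, 0], [-0.003, -0.04, 0, 0, 0, 0], [-0.003, -0.04, 0, 0, 0, 0]])

```text
time: 9.15
ee_pos: [0.5239, -0.0021, 0.3015]
eef_rot: [[-0.072, 0.997, -0.0], [0.997, 0.072, 0.0], [0.0, -0.0, -1.0]]
wrist_force: [0.6, 0.4, -0.3]
finger_gap: 0.035
grasp_force: 0.0
```

Request:
step_arm(targets=[[-0.003, -0.04, 0, 0, 0, 0], [-0.003, -0.04, 0, 0, 0, 0], [-0.003, -0.04, 0, 0, 0, 0], [-0.003, -0.04, 0, 0, 0, 0], [-0.003, -0.03, 0, 0, 0, 0]])

```text
time: 9.65
ee_pos: [0.509, -0.1929, 0.3016]
eef_rot: [[-0.071, 0.998, -0.0], [0.998, 0.071, -0.0], [-0.0, -0.0, -1.0]]
wrist_force: [0.6, -0.2, 0.1]
finger_gap: 0.0346
grasp_force: 0.0
```

Request:
step_arm(targets=[[0, -0.014, 0, 0, 0, 0], [0, 0, 0, 0, 0, 0], [0, 0, 0, 0, 0, 0], [0, 0, 0, 0, 0, 0]])

```text
time: 10.05
ee_pos: [0.5094, -0.2034, 0.3014]
eef_rot: [[-0.074, 0.997, -0.001], [0.997, 0.074, 0.001], [0.001, -0.001, -1.0]]
wrist_force: [0.1, -0.5, 0.8]
finger_gap: 0.0352
grasp_force: 0.0
```

```bash
python3 look.py a5 100 220 195 310; python3 - <<'E'
from h import *
d=np.load("a5.npz")
from bench import env
print(env.get_obs()["ee_pos"],proj(d,np.array([.495,-.147,.061])))
E
```

```text
[ 0.5094701  -0.20340569  0.30154267] [241.8014525  180.93919076]
```

View pics/a5.png

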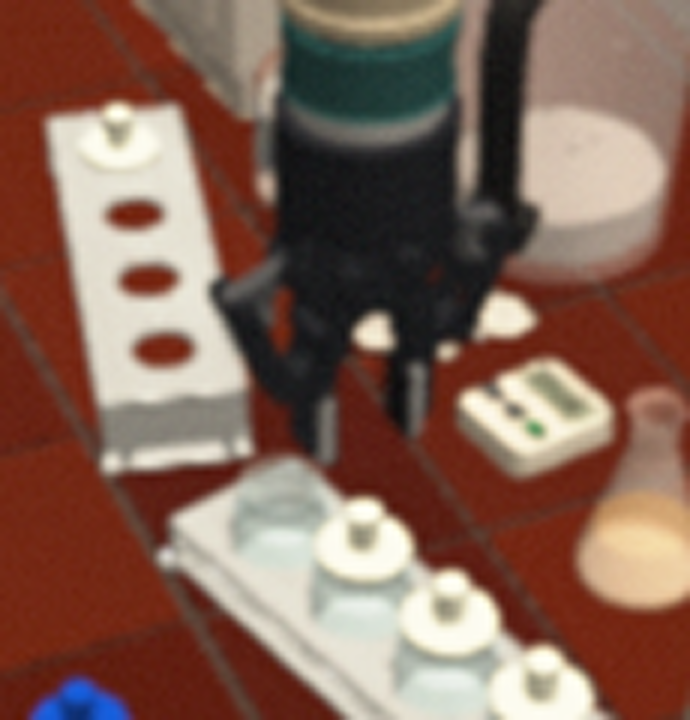

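The first stopper sits flat in the leftmost hole, at crop (118,145), and its bottle still stands. Next is the second stopper, at crop (362,530).

Request:
step_arm(targets=[[0, -0.002, -0.015, 0, 0, 0], [0, 0, -0.015, 0, 0, 0], [0, 0, -0.012, 0, 0, 0], [0, 0, -0.01, 0, 0, 0], [0, 0, -0.004, 0, 0, 0]])

```text
time: 10.6
ee_pos: [0.5091, -0.206, 0.2445]
eef_rot: [[-0.073, 0.997, -0.002], [0.997, 0.073, 0.001], [0.001, -0.002, -1.0]]
wrist_force: [-0.2, 0.2, 0.7]
finger_gap: 0.035
grasp_force: 0.0
```

Request:
step_arm(targets=[[0, 0, 0, 0, 0, 0], [0, 0, 0, 0, 0, 0], [0, 0, 0, 0, 0, 0]])

```text
time: 10.9
ee_pos: [0.5099, -0.207, 0.2464]
eef_rot: [[-0.072, 0.997, 0.001], [0.997, 0.072, -0.001], [-0.001, 0.001, -1.0]]
wrist_force: [0.5, 0.7, -0.5]
finger_gap: 0.0352
grasp_force: 0.0
```

Request:
step_arm(targets=[[0, 0, 0, 0, 0, 0], [0, 0, 0, 0, 0, 0], [0, 0, 0, 0, 0, 0], [0, 0, 0, 0, 0, 0], [0, 0, 0, 0, 0, 0]], fingers=0.005)

```text
time: 11.4
ee_pos: [0.5098, -0.207, 0.2463]
eef_rot: [[-0.072, 0.997, 0.001], [0.997, 0.072, -0.001], [-0.001, 0.001, -1.0]]
wrist_force: [-0.1, 0.2, 3.3]
finger_gap: 0.0133
grasp_force: 29.5
```

Request:
step_arm(targets=[[0, 0, 0.005, 0, 0, 0], [0, 0, 0.01, 0, 0, 0], [0, 0, 0.01, 0, 0, 0], [0, 0, 0.015, 0, 0, 0], [0, 0, 0.02, 0, 0, 0]])

```text
time: 11.9
ee_pos: [0.5091, -0.2066, 0.3062]
eef_rot: [[-0.072, 0.997, -0.001], [0.997, 0.072, 0.001], [0.001, -0.001, -1.0]]
wrist_force: [-0.6, 0.1, 0.0]
finger_gap: 0.0138
grasp_force: 29.3
```

```bash
python3 look.py a6 100 220 195 310; python3 off.py a6
```

```text
meas l,r,bottom (np.float64(246.1875), np.float64(179.6875)) (np.float64(262.8125), np.float64(179.6875)) pred 248.14 264.73 178.76 [ 0.51059013 -0.2073681   0.31030144] 29.31533306837082
```

View pics/a6.png

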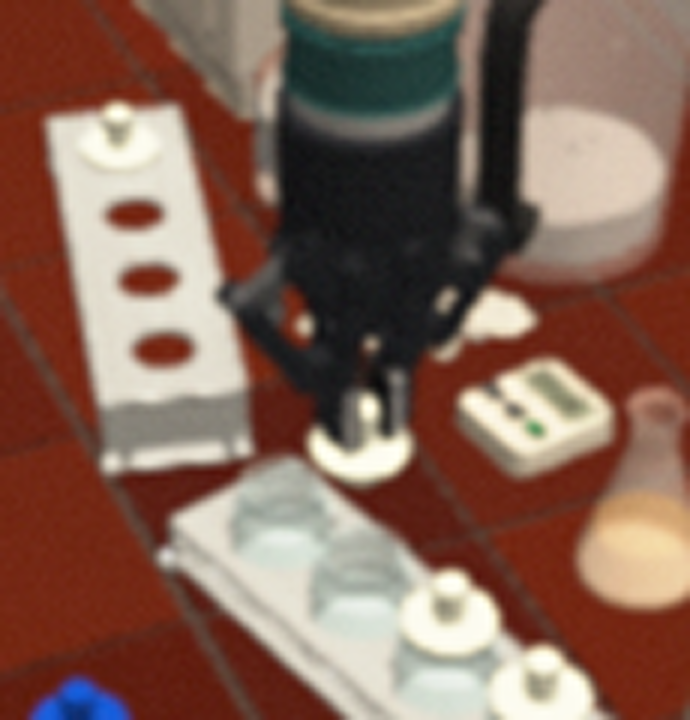

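The second stopper is held upright at crop (360,450), and both open bottles are standing.

Request:
step_arm(targets=[[0.001, 0.017, 0, 0, 0, 0], [0.002, 0.04, 0, 0, 0, 0], [0.002, 0.04, 0, 0, 0, 0], [0.002, 0.04, 0, 0, 0, 0], [0.002, 0.04, 0, 0, 0, 0]])

```text
time: 12.45
ee_pos: [0.5176, -0.0275, 0.3049]
eef_rot: [[-0.072, 0.997, -0.001], [0.997, 0.072, 0.001], [0.001, -0.001, -1.0]]
wrist_force: [0.6, -0.7, -0.1]
finger_gap: 0.0134
grasp_force: 29.3
```

Request:
step_arm(targets=[[0.002, 0.04, 0, 0, 0, 0], [0.002, 0.04, 0, 0, 0, 0], [0.002, 0.04, 0, 0, 0, 0], [0, 0.02, 0, 0, 0, 0], [0, 0.01, 0, 0, 0, 0]])

```text
time: 12.95
ee_pos: [0.5234, 0.1227, 0.3049]
eef_rot: [[-0.075, 0.997, -0.002], [0.997, 0.075, 0.0], [0.0, -0.002, -1.0]]
wrist_force: [-0.9, -0.3, 0.1]
finger_gap: 0.0135
grasp_force: 29.3
```

Request:
step_arm(targets=[[0, 0, 0, 0, 0, 0], [0, 0, 0, 0, 0, 0], [0, 0, -0.02, 0, 0, 0], [0, 0, -0.02, 0, 0, 0], [0, 0, -0.01, 0, 0, 0]])

```text
time: 13.45
ee_pos: [0.5237, 0.1188, 0.254]
eef_rot: [[-0.07, 0.998, -0.003], [0.998, 0.07, -0.001], [-0.0, -0.003, -1.0]]
wrist_force: [-1.2, -0.3, -0.3]
finger_gap: 0.0134
grasp_force: 29.3
```

Request:
step_arm(targets=[[0, 0, 0, 0, 0, 0], [0, 0, 0, 0, 0, 0], [0, 0, 0, 0, 0, 0]])

```text
time: 13.75
ee_pos: [0.5251, 0.1199, 0.2567]
eef_rot: [[-0.071, 0.997, 0.002], [0.997, 0.071, 0.0], [-0.0, 0.002, -1.0]]
wrist_force: [0.5, 0.1, -1.1]
finger_gap: 0.0132
grasp_force: 29.3
```

Request:
step_arm(targets=[[0, 0, -0.012, 0, 0, 0], [0, 0, -0.01, 0, 0, 0], [0, 0, -0.006, 0, 0, 0], [0, 0, -0.004, 0, 0, 0], [0, 0, -0.003, 0, 0, 0]])

```text
time: 14.25
ee_pos: [0.5242, 0.1202, 0.22]
eef_rot: [[-0.072, 0.997, -0.001], [0.997, 0.072, -0.0], [-0.0, -0.001, -1.0]]
wrist_force: [0.2, 0.7, 0.0]
finger_gap: 0.0136
grasp_force: 29.3
```

Request:
step_arm(targets=[[0, 0, -0.001, 0, 0, 0], [0, 0, 0, 0, 0, 0], [0, 0, 0, 0, 0, 0], [0, 0, 0, 0, 0, 0]])

```text
time: 14.65
ee_pos: [0.5247, 0.1202, 0.2201]
eef_rot: [[-0.072, 0.997, 0.001], [0.997, 0.072, 0.0], [0.0, 0.001, -1.0]]
wrist_force: [1.1, -0.1, 0.1]
finger_gap: 0.0133
grasp_force: 29.3
```

Request:
step_arm(targets=[[0, 0, -0.001, 0, 0, 0], [0, 0, 0, 0, 0, 0], [0, 0, 0, 0, 0, 0]])

```text
time: 14.95
ee_pos: [0.5245, 0.1202, 0.2187]
eef_rot: [[-0.072, 0.997, -0.0], [0.997, 0.072, 0.0], [0.0, -0.0, -1.0]]
wrist_force: [-0.3, -0.1, 0.2]
finger_gap: 0.0132
grasp_force: 29.3
```

One more millimetre, then release and move to the third stopper.

Request:
step_arm(targets=[[0, 0, -0.001, 0, 0, 0], [0, 0, 0, 0, 0, 0], [0, 0, 0, 0, 0, 0]])

```text
time: 15.25
ee_pos: [0.5246, 0.1202, 0.2182]
eef_rot: [[-0.072, 0.997, 0.0], [0.997, 0.072, 0.0], [0.0, 0.0, -1.0]]
wrist_force: [-1.4, 0.5, 5.4]
finger_gap: 0.0133
grasp_force: 29.8
```

Request:
step_arm(targets=[[0, 0, 0, 0, 0, 0], [0, 0, 0, 0, 0, 0], [0, 0, 0, 0, 0, 0], [0, 0, 0, 0, 0, 0]], fingers=0.035)

```text
time: 15.65
ee_pos: [0.5244, 0.1202, 0.2175]
eef_rot: [[-0.072, 0.997, -0.0], [0.997, 0.072, -0.0], [-0.0, -0.0, -1.0]]
wrist_force: [-0.2, -0.0, -0.6]
finger_gap: 0.0349
grasp_force: 0.0
```

Request:
step_arm(targets=[[0, 0, 0.01, 0, 0, 0], [0, 0, 0.02, 0, 0, 0], [0, 0, 0.03, 0, 0, 0], [0, 0, 0.025, 0, 0, 0], [0, 0, 0, 0, 0, 0]])

```text
time: 16.15
ee_pos: [0.5266, 0.1205, 0.3075]
eef_rot: [[-0.072, 0.997, 0.009], [0.997, 0.072, 0.001], [0.0, 0.009, -1.0]]
wrist_force: [0.9, -0.6, 0.0]
finger_gap: 0.0352
grasp_force: 0.0
```

Request:
step_arm(targets=[[0, -0.024, 0, 0, 0, 0], [0, -0.04, 0, 0, 0, 0], [0, -0.04, 0, 0, 0, 0], [0, -0.04, 0, 0, 0, 0], [0, -0.04, 0, 0, 0, 0]])

```text
time: 16.65
ee_pos: [0.524, -0.0652, 0.3025]
eef_rot: [[-0.072, 0.997, -0.0], [0.997, 0.072, 0.0], [0.0, -0.0, -1.0]]
wrist_force: [1.4, 0.3, 0.0]
finger_gap: 0.035
grasp_force: 0.0
```

Request:
step_arm(targets=[[0, -0.04, 0, 0, 0, 0], [0, -0.04, 0, 0, 0, 0], [0, -0.04, 0, 0, 0, 0], [0, -0.04, 0, 0, 0, 0], [0, -0.035, 0, 0, 0, 0]])

```text
time: 17.15
ee_pos: [0.524, -0.2607, 0.3024]
eef_rot: [[-0.071, 0.997, -0.0], [0.997, 0.071, 0.0], [0.0, -0.0, -1.0]]
wrist_force: [0.7, 0.4, 0.1]
finger_gap: 0.0351
grasp_force: 0.0
```

Request:
step_arm(targets=[[0, -0.004, 0, 0, 0, 0], [0, 0, 0, 0, 0, 0], [0, 0, 0, 0, 0, 0], [0, 0, 0, 0, 0, 0], [0, 0, 0, 0, 0, 0]])

```text
time: 17.65
ee_pos: [0.5245, -0.2615, 0.3026]
eef_rot: [[-0.074, 0.997, -0.0], [0.997, 0.074, 0.0], [0.0, -0.0, -1.0]]
wrist_force: [0.2, 0.5, 0.4]
finger_gap: 0.0353
grasp_force: 0.0
```

```bash
python3 look.py a7 110 230 195 310
```

```text
(no output)
```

View pics/a7.png

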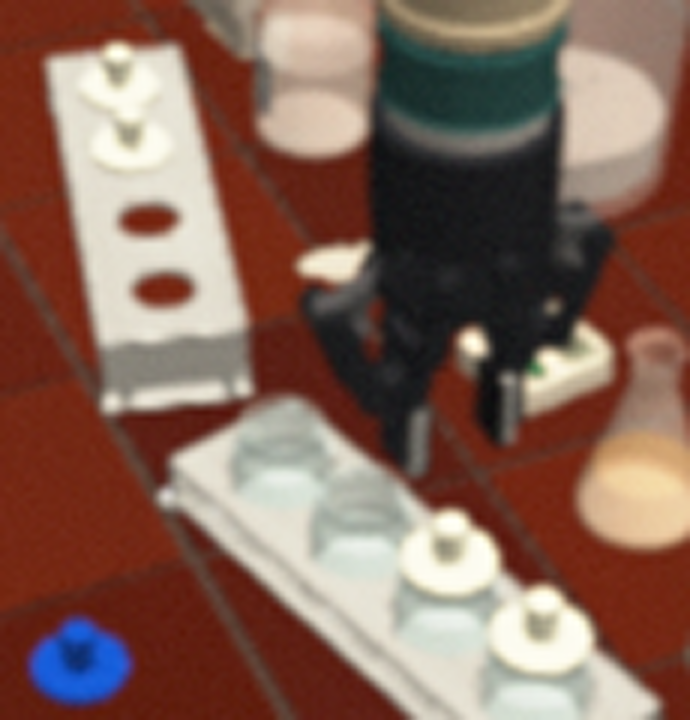

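Both stoppers are seated, at crop (118,85) and (130,145). The third knob, at crop (449,535), is under the fingers.

Request:
step_arm(targets=[[-0.001, 0, -0.015, 0, 0, 0], [0, 0, -0.015, 0, 0, 0], [0, 0, -0.012, 0, 0, 0], [0, 0, -0.01, 0, 0, 0], [0, 0, -0.005, 0, 0, 0]])

```text
time: 18.2
ee_pos: [0.5231, -0.2623, 0.2445]
eef_rot: [[-0.072, 0.997, -0.001], [0.997, 0.072, 0.001], [0.001, -0.001, -1.0]]
wrist_force: [0.0, -0.0, 0.1]
finger_gap: 0.0348
grasp_force: 0.0
```

Request:
step_arm(targets=[[0, 0, 0, 0, 0, 0], [0, 0, 0, 0, 0, 0], [0, 0, 0, 0, 0, 0]])

```text
time: 18.5
ee_pos: [0.5239, -0.2631, 0.2464]
eef_rot: [[-0.072, 0.997, 0.001], [0.997, 0.072, -0.001], [-0.001, 0.001, -1.0]]
wrist_force: [-0.5, -0.6, -0.1]
finger_gap: 0.0352
grasp_force: 0.0
```

Request:
step_arm(targets=[[0, 0, 0, 0, 0, 0], [0, 0, 0, 0, 0, 0], [0, 0, 0, 0, 0, 0], [0, 0, 0, 0, 0, 0], [0, 0, 0, 0, 0, 0]], fingers=0.005)

```text
time: 19.0
ee_pos: [0.5238, -0.263, 0.2464]
eef_rot: [[-0.072, 0.997, 0.001], [0.997, 0.072, -0.001], [-0.001, 0.001, -1.0]]
wrist_force: [-0.1, -0.4, 5.0]
finger_gap: 0.0136
grasp_force: 29.4
```

Request:
step_arm(targets=[[0, 0, 0.005, 0, 0, 0], [0, 0, 0.01, 0, 0, 0], [0, 0, 0.01, 0, 0, 0], [0, 0, 0.015, 0, 0, 0], [0, 0, 0.02, 0, 0, 0]])

```text
time: 19.5
ee_pos: [0.5231, -0.2625, 0.3061]
eef_rot: [[-0.072, 0.997, -0.001], [0.997, 0.072, 0.001], [0.001, -0.001, -1.0]]
wrist_force: [0.3, 0.0, -0.7]
finger_gap: 0.0136
grasp_force: 29.2
```

```bash
python3 look.py a8 110 230 195 310; python3 off.py a8
```

```text
meas l,r,bottom (np.float64(260.4375), np.float64(192.0625)) (np.float64(277.8125), np.float64(192.0625)) pred 262.23 279.34 190.67 [ 0.52454296 -0.26342231  0.31037058] 29.250779449939728
```

View pics/a8.png

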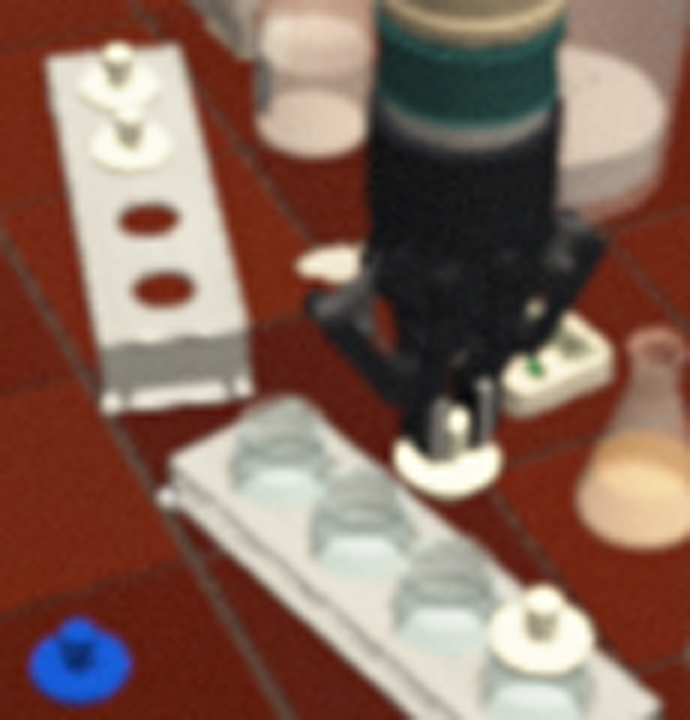

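The third stopper is held upright at crop (448,465). Moving to hole 3.

Request:
step_arm(targets=[[-0.002, 0.016, 0, 0, 0, 0], [-0.002, 0.04, 0, 0, 0, 0], [-0.002, 0.04, 0, 0, 0, 0], [-0.002, 0.04, 0, 0, 0, 0], [-0.002, 0.04, 0, 0, 0, 0]])

```text
time: 20.05
ee_pos: [0.5123, -0.0845, 0.3049]
eef_rot: [[-0.072, 0.997, -0.002], [0.997, 0.072, 0.001], [0.001, -0.001, -1.0]]
wrist_force: [-0.5, -0.3, -0.6]
finger_gap: 0.0135
grasp_force: 29.3
```

Request:
step_arm(targets=[[-0.002, 0.04, 0, 0, 0, 0], [-0.002, 0.04, 0, 0, 0, 0], [0, 0.04, 0, 0, 0, 0], [0, 0.02, 0, 0, 0, 0], [0, 0.01, 0, 0, 0, 0]])

```text
time: 20.55
ee_pos: [0.5082, 0.0655, 0.3049]
eef_rot: [[-0.075, 0.997, -0.002], [0.997, 0.075, 0.0], [0.001, -0.002, -1.0]]
wrist_force: [0.5, -0.6, -1.5]
finger_gap: 0.0134
grasp_force: 29.3
```

Request:
step_arm(targets=[[0, 0, 0, 0, 0, 0], [0, 0, 0, 0, 0, 0], [0, 0, -0.02, 0, 0, 0], [0, 0, -0.02, 0, 0, 0], [0, 0, -0.01, 0, 0, 0]])

```text
time: 21.05
ee_pos: [0.5088, 0.0619, 0.2541]
eef_rot: [[-0.07, 0.998, -0.003], [0.998, 0.07, -0.0], [-0.0, -0.003, -1.0]]
wrist_force: [-0.5, 0.8, -1.8]
finger_gap: 0.0133
grasp_force: 29.3
```

Request:
step_arm(targets=[[0, 0, 0, 0, 0, 0], [0, 0, 0, 0, 0, 0], [0, 0, 0, 0, 0, 0]])

```text
time: 21.35
ee_pos: [0.5102, 0.0629, 0.2567]
eef_rot: [[-0.071, 0.997, 0.002], [0.997, 0.071, -0.0], [-0.0, 0.002, -1.0]]
wrist_force: [0.3, -0.7, -0.2]
finger_gap: 0.0136
grasp_force: 29.3
```

Request:
step_arm(targets=[[0, 0, -0.012, 0, 0, 0], [0, 0, -0.01, 0, 0, 0], [0, 0, -0.006, 0, 0, 0], [0, 0, -0.004, 0, 0, 0], [0, 0, -0.003, 0, 0, 0]])

```text
time: 21.85
ee_pos: [0.5092, 0.0632, 0.22]
eef_rot: [[-0.072, 0.997, -0.001], [0.997, 0.072, 0.0], [0.0, -0.001, -1.0]]
wrist_force: [0.2, 0.5, 0.6]
finger_gap: 0.0137
grasp_force: 29.3
```

Request:
step_arm(targets=[[0, 0, -0.001, 0, 0, 0], [0, 0, -0.001, 0, 0, 0], [0, 0, 0, 0, 0, 0], [0, 0, 0, 0, 0, 0]])

```text
time: 22.25
ee_pos: [0.5097, 0.0632, 0.219]
eef_rot: [[-0.072, 0.997, 0.001], [0.997, 0.072, 0.0], [-0.0, 0.001, -1.0]]
wrist_force: [0.0, 0.3, -0.8]
finger_gap: 0.0137
grasp_force: 29.3
```

Request:
step_arm(targets=[[0, 0, -0.001, 0, 0, 0], [0, 0, 0, 0, 0, 0], [0, 0, 0, 0, 0, 0]])

```text
time: 22.55
ee_pos: [0.5098, 0.0632, 0.2184]
eef_rot: [[-0.072, 0.997, 0.001], [0.997, 0.072, -0.0], [-0.0, 0.001, -1.0]]
wrist_force: [-1.7, -1.2, 4.3]
finger_gap: 0.0136
grasp_force: 29.7
```

Request:
step_arm(targets=[[0, 0, 0, 0, 0, 0], [0, 0, 0, 0, 0, 0], [0, 0, 0, 0, 0, 0], [0, 0, 0, 0, 0, 0]], fingers=0.035)

```text
time: 22.95
ee_pos: [0.5093, 0.0632, 0.2174]
eef_rot: [[-0.072, 0.997, -0.0], [0.997, 0.072, 0.0], [0.0, -0.0, -1.0]]
wrist_force: [0.5, 0.0, -0.2]
finger_gap: 0.0347
grasp_force: 0.0
```

Request:
step_arm(targets=[[0, 0, 0.01, 0, 0, 0], [0, 0, 0.02, 0, 0, 0], [0, 0, 0.03, 0, 0, 0], [0, 0, 0.025, 0, 0, 0], [0, 0, 0, 0, 0, 0]])

```text
time: 23.45
ee_pos: [0.5116, 0.0632, 0.3074]
eef_rot: [[-0.072, 0.997, 0.009], [0.997, 0.072, -0.0], [-0.001, 0.009, -1.0]]
wrist_force: [1.3, -0.7, 0.1]
finger_gap: 0.035
grasp_force: 0.0
```

Request:
step_arm(targets=[[0.003, -0.024, 0, 0, 0, 0], [0.003, -0.04, 0, 0, 0, 0], [0.003, -0.04, 0, 0, 0, 0], [0.003, -0.04, 0, 0, 0, 0], [0.003, -0.04, 0, 0, 0, 0]])

```text
time: 23.95
ee_pos: [0.5241, -0.1222, 0.3025]
eef_rot: [[-0.072, 0.997, -0.0], [0.997, 0.072, 0.0], [0.0, -0.0, -1.0]]
wrist_force: [0.1, 0.4, 0.3]
finger_gap: 0.0352
grasp_force: 0.0
```

Request:
step_arm(targets=[[0.003, -0.04, 0, 0, 0, 0], [0.003, -0.04, 0, 0, 0, 0], [0.003, -0.04, 0, 0, 0, 0], [0.003, -0.04, 0, 0, 0, 0], [0.001, -0.035, 0, 0, 0, 0]])

```text
time: 24.45
ee_pos: [0.5373, -0.3178, 0.3023]
eef_rot: [[-0.071, 0.997, -0.0], [0.997, 0.071, 0.0], [0.0, -0.0, -1.0]]
wrist_force: [1.1, 0.5, 0.1]
finger_gap: 0.0348
grasp_force: 0.0
```

Request:
step_arm(targets=[[0, -0.005, 0, 0, 0, 0], [0, 0, 0, 0, 0, 0], [0, 0, 0, 0, 0, 0], [0, 0, 0, 0, 0, 0], [0, 0, 0, 0, 0, 0]])

```text
time: 24.95
ee_pos: [0.5375, -0.3195, 0.3027]
eef_rot: [[-0.073, 0.997, -0.0], [0.997, 0.073, 0.0], [0.001, -0.0, -1.0]]
wrist_force: [-0.5, -0.6, -0.0]
finger_gap: 0.035
grasp_force: 0.0
```

```bash
python3 look.py a9 110 230 195 310
```

```text
(no output)
```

View pics/a9.png

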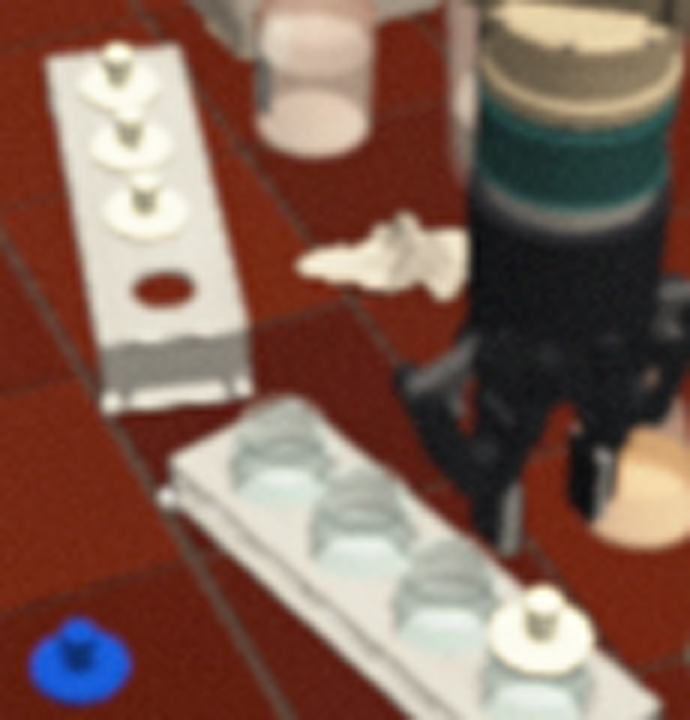

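Three stoppers are seated in line. The fourth knob, at crop (543,605), is under the fingers, and the flask is clear behind.

Request:
step_arm(targets=[[0, 0, -0.015, 0, 0, 0], [0, 0, -0.015, 0, 0, 0], [0, 0, -0.012, 0, 0, 0], [0, 0, -0.01, 0, 0, 0], [0, 0, -0.005, 0, 0, 0]])

```text
time: 25.5
ee_pos: [0.5368, -0.3204, 0.2435]
eef_rot: [[-0.072, 0.997, -0.002], [0.997, 0.072, 0.002], [0.002, -0.002, -1.0]]
wrist_force: [0.5, 0.3, -0.6]
finger_gap: 0.035
grasp_force: 0.0
```

Request:
step_arm(targets=[[0, 0, 0, 0, 0, 0], [0, 0, 0, 0, 0, 0], [0, 0, 0, 0, 0, 0]])

```text
time: 25.8
ee_pos: [0.5378, -0.3211, 0.2464]
eef_rot: [[-0.072, 0.997, 0.001], [0.997, 0.072, -0.001], [-0.001, 0.001, -1.0]]
wrist_force: [0.6, 0.3, 0.2]
finger_gap: 0.0348
grasp_force: 0.0
```

Request:
step_arm(targets=[[0, 0, 0, 0, 0, 0], [0, 0, 0, 0, 0, 0], [0, 0, 0, 0, 0, 0], [0, 0, 0, 0, 0, 0], [0, 0, 0, 0, 0, 0]], fingers=0.005)

```text
time: 26.3
ee_pos: [0.5378, -0.3211, 0.2465]
eef_rot: [[-0.072, 0.997, 0.001], [0.997, 0.072, -0.001], [-0.001, 0.001, -1.0]]
wrist_force: [0.6, -0.3, 4.7]
finger_gap: 0.0135
grasp_force: 29.5
```

Request:
step_arm(targets=[[0, 0, 0.005, 0, 0, 0], [0, 0, 0.01, 0, 0, 0], [0, 0, 0.01, 0, 0, 0], [0, 0, 0.015, 0, 0, 0], [0, 0, 0.02, 0, 0, 0]])

```text
time: 26.8
ee_pos: [0.5372, -0.3206, 0.3064]
eef_rot: [[-0.072, 0.997, -0.001], [0.997, 0.072, 0.001], [0.001, -0.001, -1.0]]
wrist_force: [0.3, 0.4, -1.4]
finger_gap: 0.0133
grasp_force: 29.3
```

```bash
python3 look.py b1 110 230 195 310; python3 off.py b1
```

```text
meas l,r,bottom (np.float64(275.8125), np.float64(205.0625)) (np.float64(305.4375), np.float64(205.0625)) pred 277.56 295.27 203.7 [ 0.53855101 -0.32155145  0.31092732] 29.27526891231537
```

Request:
step_arm(targets=[[-0.003, 0.016, 0, 0, 0, 0], [-0.005, 0.04, 0, 0, 0, 0], [-0.005, 0.04, 0, 0, 0, 0], [-0.005, 0.04, 0, 0, 0, 0], [-0.005, 0.04, 0, 0, 0, 0]])

```text
time: 27.35
ee_pos: [0.5132, -0.1425, 0.305]
eef_rot: [[-0.072, 0.997, -0.001], [0.997, 0.072, 0.001], [0.001, -0.001, -1.0]]
wrist_force: [0.3, -0.3, -0.5]
finger_gap: 0.0134
grasp_force: 29.3
```

Request:
step_arm(targets=[[-0.005, 0.04, 0, 0, 0, 0], [-0.005, 0.04, 0, 0, 0, 0], [-0.005, 0.04, 0, 0, 0, 0], [-0.005, 0.02, 0, 0, 0, 0], [0, 0.01, 0, 0, 0, 0]])

```text
time: 27.85
ee_pos: [0.4926, 0.0076, 0.305]
eef_rot: [[-0.075, 0.997, -0.002], [0.997, 0.075, 0.001], [0.001, -0.002, -1.0]]
wrist_force: [-0.7, -0.3, -0.7]
finger_gap: 0.0132
grasp_force: 29.3
```

Request:
step_arm(targets=[[0, 0, 0, 0, 0, 0], [0, 0, 0, 0, 0, 0], [0, 0, -0.02, 0, 0, 0], [0, 0, -0.02, 0, 0, 0], [0, 0, -0.01, 0, 0, 0]])

```text
time: 28.35
ee_pos: [0.4941, 0.0041, 0.2542]
eef_rot: [[-0.07, 0.998, -0.002], [0.998, 0.07, -0.0], [0.0, -0.002, -1.0]]
wrist_force: [0.5, 1.0, -0.2]
finger_gap: 0.0135
grasp_force: 29.3
```

Request:
step_arm(targets=[[0, 0, 0, 0, 0, 0], [0, 0, 0, 0, 0, 0], [0, 0, 0, 0, 0, 0]])

```text
time: 28.65
ee_pos: [0.4952, 0.0048, 0.2566]
eef_rot: [[-0.071, 0.997, 0.002], [0.997, 0.071, -0.0], [-0.0, 0.002, -1.0]]
wrist_force: [-0.3, 0.3, -0.5]
finger_gap: 0.0132
grasp_force: 29.3
```

Request:
step_arm(targets=[[0, 0, -0.012, 0, 0, 0], [0, 0, -0.01, 0, 0, 0], [0, 0, -0.006, 0, 0, 0], [0, 0, -0.004, 0, 0, 0], [0, 0, -0.003, 0, 0, 0]])

```text
time: 29.15
ee_pos: [0.4942, 0.0053, 0.22]
eef_rot: [[-0.072, 0.997, -0.001], [0.997, 0.072, 0.0], [0.0, -0.001, -1.0]]
wrist_force: [-0.3, 0.3, -0.7]
finger_gap: 0.0136
grasp_force: 29.3
```

Request:
step_arm(targets=[[0, 0, -0.001, 0, 0, 0], [0, 0, -0.001, 0, 0, 0], [0, 0, 0, 0, 0, 0], [0, 0, 0, 0, 0, 0]])

```text
time: 29.55
ee_pos: [0.4946, 0.0052, 0.219]
eef_rot: [[-0.072, 0.997, 0.001], [0.997, 0.072, -0.0], [-0.0, 0.001, -1.0]]
wrist_force: [-0.4, -0.7, -0.2]
finger_gap: 0.0136
grasp_force: 29.3
```

Request:
step_arm(targets=[[0, 0, -0.001, 0, 0, 0], [0, 0, 0, 0, 0, 0], [0, 0, 0, 0, 0, 0]])

```text
time: 29.85
ee_pos: [0.4948, 0.0052, 0.2184]
eef_rot: [[-0.072, 0.997, 0.001], [0.997, 0.072, -0.0], [-0.0, 0.001, -1.0]]
wrist_force: [-0.8, 0.5, 5.9]
finger_gap: 0.0134
grasp_force: 29.8
```

Request:
step_arm(targets=[[0, 0, 0, 0, 0, 0], [0, 0, 0, 0, 0, 0], [0, 0, 0, 0, 0, 0], [0, 0, 0, 0, 0, 0]], fingers=0.035)

```text
time: 30.25
ee_pos: [0.4944, 0.0052, 0.2175]
eef_rot: [[-0.072, 0.997, -0.0], [0.997, 0.072, 0.0], [0.0, -0.0, -1.0]]
wrist_force: [-0.3, 0.0, -0.3]
finger_gap: 0.0351
grasp_force: 0.0
```

Request:
step_arm(targets=[[0, 0, 0.01, 0, 0, 0], [0, 0, 0.02, 0, 0, 0], [0, 0, 0.03, 0, 0, 0], [0, 0, 0.03, 0, 0, 0], [0, 0, 0.03, 0, 0, 0]])

```text
time: 30.75
ee_pos: [0.4943, 0.0052, 0.3395]
eef_rot: [[-0.072, 0.997, 0.0], [0.997, 0.072, -0.0], [-0.0, 0.0, -1.0]]
wrist_force: [1.0, 0.3, 0.4]
finger_gap: 0.0349
grasp_force: 0.0
```

Request:
step_arm(targets=[[-0.02, 0, 0.03, 0, 0, 0], [-0.02, 0, 0.03, 0, 0, 0], [-0.02, 0, 0, 0, 0, 0], [-0.02, 0, 0, 0, 0, 0], [-0.02, 0, 0, 0, 0, 0]])

```text
time: 31.25
ee_pos: [0.3936, 0.0052, 0.3988]
eef_rot: [[-0.072, 0.997, 0.002], [0.997, 0.072, -0.0], [-0.0, 0.002, -1.0]]
wrist_force: [0.9, 0.3, -0.2]
finger_gap: 0.0351
grasp_force: 0.0
```

Request:
step_arm(targets=[[0, 0, 0, 0, 0, 0], [0, 0, 0, 0, 0, 0], [0, 0, 0, 0, 0, 0], [0, 0, 0, 0, 0, 0], [0, 0, 0, 0, 0, 0]])

```text
time: 31.75
ee_pos: [0.3951, 0.0051, 0.3977]
eef_rot: [[-0.072, 0.997, -0.0], [0.997, 0.072, 0.0], [0.0, -0.0, -1.0]]
wrist_force: [0.4, -0.8, -0.3]
finger_gap: 0.0349
grasp_force: 0.0
```

```bash
python3 look.py b2 110 230 190 310
python3 - <<'E'
from bench import env
from h import *
d=env.get_image("top");cv2.imwrite("pics/b3.png",d["color"])
s=np.load("b2.npz")
# knob base/flange check (side): expected flange-top centres vs white blobs
for n,dd in(("side",s),("top",d)):
    f=192/np.tan(np.radians(float(dd["vfov"]))/2);v,u=np.mgrid[:384,:512];z=dd["range_z"];M=dd["camera_from_world"]
    W=(np.stack([(u-dd["cx"])/f*z,-(v-dd["cy"])/f*z,-z],-1)-M[:3,3])@M[:3,:3]
    m=((W[...,2]>.052)&(W[...,2]<.075)&(W[...,0]>.45)&(W[...,0]<.58)&(W[...,1]>-.05)&(W[...,1]<.23)).astype(np.uint8)
    k,l,st,ce=cv2.connectedComponentsWithStats(m)
    for i in range(1,k):
        if st[i,4]>3: print(n,"knob",st[i,4],ray(dd,ce[i],.060).round(4),W[l==i][:,2].max().round(4))
E
```

```text
side knob 16 [0.535  0.1742 0.06  ] 0.0617
side knob 18 [0.5194 0.1175 0.06  ] 0.0619
side knob 20 [0.5041 0.0579 0.06  ] 0.0652
side knob 19 [0.4892 0.0005 0.06  ] 0.0599
top knob 16 [0.509 0.062 0.06 ] 0.0642
top knob 17 [0.4936 0.0034 0.06  ] 0.0643
```

View pics/b2.png

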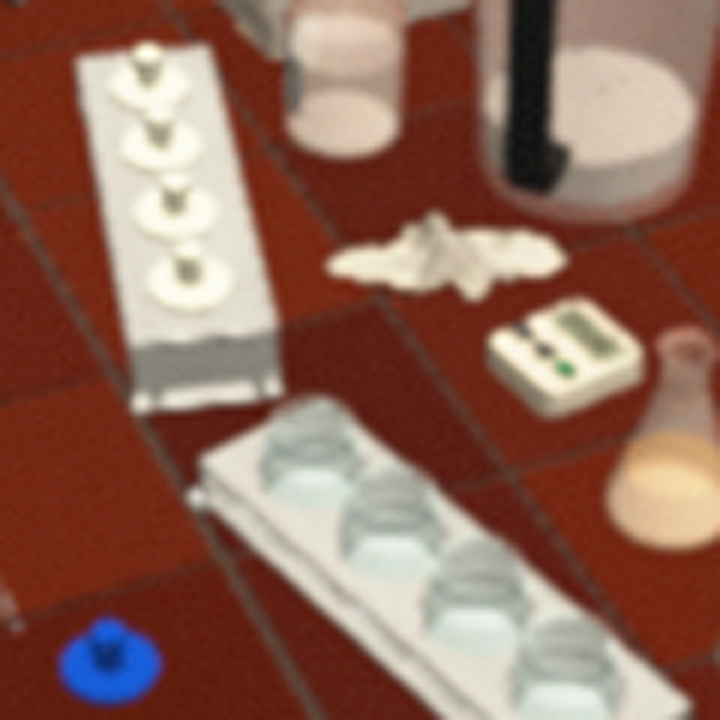

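All four stoppers are seated flat in line, at crop (148,80) to (190,280), with knob tops at about 61 mm as they should be. The four bottles stand open, and the bystanders are where they were.

```bash
python3 -c "
from bench import env
print(env.job_done())"
```

```text
the job is handed in; nothing more can be done
None
```

I moved all four stoppers into the stopper rack in the same left-to-right order as their bottles and handed the job in at about 32 s of the 90 s limit; the last pictures showed the stoppers seated flat, the bottles standing and the bystanders undisturbed, but no verdict came back.

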